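# Balance the shaker with a matching vessel and arm its place

## Robot

A 6-joint arm with a two-finger parallel gripper is mounted at the origin on a cart in front of the work surface, level with it; the furniture and walls round the work are solid. World frame = base frame: x ahead of the robot, y to its left, z up, the work surface at z = 0. Lengths are in m, angles in rad, forces in N, time in s.
With the tool pointing down it reaches from about 0.325 to 1 m from the base axis. Payload 5.1 kg.
Tool frame: the origin (TCP) lies at the very end of the fingers, on their centre line; the grasp point (between the pads) lies bot.hold_point_z behind it (bot.hold_point_z is the distance from the TCP to the grasp point, in m); x points along the fingers, y is the direction in which the jaws open and shut, and the axes are right-handed (so a half turn about x gives the same grasp; the last joint's range is limited). The gripper opens to 85 mm and grips with 20 to 120 N. Pads are 22 mm wide; open, the fingers measure 114 mm over their backs; the gripper's body (76 mm by 85 mm) begins 54 mm behind the grasp point. The pads swing forward as they close: fully open they stand 13 mm farther back than shut.
Start: joints at [1.24, 0.124, 1.65, -0, 1.367, -0.083], TCP at [0.159, 0.63, 0.231] pointing down, gripper open.
Joint ranges: [-2.61, 2.61], [-1.02, 2.33], [0.03, 2.71], [-1.35, 4.49], [0.32, 2.68], [-2.91, 2.91]. Speed limits (rad/s): [2.57, 2.57, 3.14, 3.14, 3.14, 3.14].

## Interface

Orientations are given as a rotation vector (axis times angle).
In Python, from station import bot gives the robot as it stands.
- The arm moves only by the tool send_rows, never from a script. Its argument "series" is a list that holds one entry, the list of rows, each a list of 6 numbers: the shift along the world's x, y, z in m, then the turn, a rotation vector about the world's x, y, z in rad. A call has 1 to 8 rows; each row shifts and turns the commanded pose from where the row before left it; what a row does not reach is not made up. A row lasts 1/12 s, in which the tool goes at most 41.7 mm and 7.16 degrees, less where a joint would pass 70% of its speed; a pose out of reach is approached as far as the arm can. A call with a gripper value outside its range is refused whole. "fingers" is the opening, from 0 (shut) to 1 (fully open), set as the call begins (left out, the last holds). The fingers move at their own pace and stop on an object; "grip_force" is the grip in N (left out, the last holds). Time passes only in rows, so rows that do not move let the fingers close. It gives the time, the measured TCP pose, the force and the opening at its end, in the units of the state.
- bot.observe(): the state, without advancing time (a new reading comes with each control period).
- bot.camera(name): name is "scene" or "top"; returns a dict with "color" (384x512x3 uint8, red, green, blue), "fovy" (degrees; the focal length in pixels is half the picture's height over the tangent of half this angle, whatever the lens; pixels are square), "cx", "cy" (the principal point, pixels), "k1" (the pictures are not rectified: a ray, as slopes to the right and down, at radius r is drawn at 1 + k1 r^2 times it, then the intrinsics apply), "rvec" (rotation vector, rad) and "tvec" (3), from world to camera coordinates, as OpenCV has them. Camera axes: x right, y down, z forward; pixel columns grow to the right and rows downward; lengths in m; the calibration is good to about 2 mm. A picture is of the moment at which its call begins. There is no depth.
- bot.close_job(): hands the job in, once; it reports no verdict.
Trained networks look in the newest picture that a camera, given by its name, has taken for a name from the list of things; names that differ only in an ending like _2 or _b are one class to them, and where a whole thing is asked for, a point or a joint stands for the part that bears it (a point fixed in the world has none). Each returns a list of dicts, best first, with "p" (0 to 1); they miss things now and then, are a little off and sometimes report something else, mostly with a low value. They report only what shows in the picture. A call takes as long as a camera call. They do not tell look-alikes from the thing itself.
- bot.outline_of(name, camera): "mask" (384x512 bool, what is visible of it) and "bbox" ([left, top, right, bottom] in pixels, round what is visible of it).
- bot.place_of(name, camera): "uv" ([column, row] in pixels: a listed point, or the origin of a listed thing).
The state is a dict: "time_s": time; "qpos": joint angles; "qvel": joint speeds; "effort": joint torques, N m; "position": TCP position; "tcp_rot": TCP orientation; "contact_force": force on the tool from outside, world axes, zero at the start; "wrist_torque": the same for the moment, N m; "finger_gap": opening from 0.0 (shut) to 1.0 (fully open).
Only numpy, scipy, OpenCV 4.12 (cv2) and the standard library are available. Lean on these libraries where they do the work, as an engineer would, in place of code of your own. Each camera call takes 0.05 s, during which the arm holds its last target.

## Task

The two-place shaker may run only with two vessels of the same kind, and one already stands on it: look which of its two pads is empty, take the vessel of the same shape (low cup or tall tub, lid colours mean nothing) from the stand and set it down upright in the middle of the empty pad. Once it stands there and you have let go, press the flat touch key next to that pad, at the same end of the shaker, with a gentle but definite fingertip press. Leave the vessel that was on the shaker, the key at its end, the other two vessels on the stand and the things lying about as they are.

Things in the scene. Friction and masses are not known exactly. Their poses are not given: they have to be found in the camera images.
- shaker: low two-place shaker, white and grey housing 124 x 374 mm (x, y), deck 46 mm above the worktop, fixed. Origin at the centre of its underside, x away from the robot, y to the left along its length. Along y it carries: left key at +150 mm, left pad at +60 mm, right pad at -60 mm, right key at -150 mm
- left_pad (a point): left pad: centre of the top face of a level round dark rubber pad, 80 mm across, on the shaker's deck, 50 mm above the worktop, z up. At the start a vessel stands on either the left or the right pad, within 12 mm of its centre; the other pad is empty
- right_pad (a point): right pad: centre of the top face of a level round dark rubber pad, 80 mm across, on the shaker's deck, 50 mm above the worktop, z up. At the start a vessel stands on either the left or the right pad, within 12 mm of its centre; the other pad is empty
- key_left: left membrane touch key, 46 x 46 mm, flat and level, 4 mm proud of the housing around it. Origin at the centre of its top face, 50 mm above the worktop. It hardly gives: 1.5 mm of travel in all, spring 4 N per mm; it answers from 3 N, about 5 to 6 N is a good press. It belongs to the left pad, 90 mm from it
- key_right: right membrane touch key, 46 x 46 mm, flat and level, 4 mm proud of the housing around it. Origin at the centre of its top face, 50 mm above the worktop. It hardly gives: 1.5 mm of travel in all, spring 4 N per mm; it answers from 3 N, about 5 to 6 N is a good press. It belongs to the right pad, 90 mm from it
- stand: low aluminium stand, 310 x 80 mm (x, y), flat top 50 mm above the worktop, fixed, its length running away from the robot. Origin at the centre of its underside. Three vessels stand on it, near x = -105, 0 and +105 mm on its centre line
- cup_a: low sample cup, white lid, 51 mm across the lid and 63 mm tall: round tapering body at most 44 mm across up to 52 mm, straight-sided screw lid 51 mm across from 52 to 63 mm (lid and body are one piece). 0.03 kg, hidden variation. Origin at the centre of its foot, z up. It may stand on the shaker or on any spot of the stand
- cup_b: low sample cup, yellow lid, 51 mm across the lid and 63 mm tall: round tapering body at most 44 mm across up to 52 mm, straight-sided screw lid 51 mm across from 52 to 63 mm (lid and body are one piece). 0.03 kg, hidden variation. Origin at the centre of its foot, z up. It may stand on the shaker or on any spot of the stand
- tub_a: tall tub, white lid, 107 mm tall: body about 42 mm across up to 88 mm, fixed lid 48 x 44 mm (x, y) from 88 to 107 mm. 0.045 kg, hidden variation. Origin at the centre of its foot, z up. It may stand on the shaker or on any spot of the stand
- tub_b: tall tub, blue lid, 107 mm tall: body about 42 mm across up to 88 mm, fixed lid 48 x 44 mm (x, y) from 88 to 107 mm. 0.045 kg, hidden variation. Origin at the centre of its foot, z up. It may stand on the shaker or on any spot of the stand
- marker: bystander: black marker 12 x 135 mm lying at the front left edge of the worktop, origin at the centre of its underside
Not all that is in view belongs to the job. What is shaped like the tub_a but green is not meant.

How it is judged:
By the outcome, as a careful person would: the job done as asked, in the order asked, and still so for the second after the job is handed in, with the robot touching nothing.
It also fails if it takes over 42 s, if anything falls off the work surface, if the arm or the gripper's body presses on something with over 40 N, if the wrist force passes 120 N, or if a joint passes its speed limit or range.

## Working session

There is one attempt and no reset: what is moved stays moved. The work goes in short steps, Python scripts to look and compute and a tool call to move; the robot and the scene stay as the last step left them, time stands still between calls to the robot, and variables do not carry over. Pictures are saved under pics/ and viewed, and the job is handed in when it is done.

Besides the shell and the picture viewer there is one more tool, called as name([rows], argument=value, ...), one row to a line, values as JSON. send_rows: Moves the arm, as the interface text tells. Its arguments: {"type":"object","properties":{"series":{"type":"array","items":{"type":"array","items":{"type":"array","items":{"type":"number"}}}},"fingers":{"type":"number"},"grip_force":{"type":"number"}},"required":["series"]}

```bash
ls; mkdir -p pics
python3 - <<'E'
from station import bot
import cv2
s=bot.observe()
print(s['time_s'],s['position'],s['tcp_rot'],s['finger_gap'],bot.hold_point_z)
for n in ['scene','top']:
    c=bot.camera(n); cv2.imwrite(f'pics/{n}0.png',c['color'][:,:,::-1])
    print(n,{k:v for k,v in c.items() if k!='color'})
    for t in ['shaker','left_pad','right_pad','key_left','key_right','stand','cup_a','tub_a','marker']:
        try: print(t,[(r['uv'],round(r['p'],2)) for r in bot.place_of(t,n)])
        except Exception as e: print(t,e)
print(bot.observe()['time_s'])
E
```

```text
pics
0.0 [0.15927105 0.62955118 0.23001536] [ 0.19294866  1.56246107 -0.19617334] 0.9968980092573312 0.0187
scene {'fovy': 51.87028669195692, 'cx': 261.22982265946115, 'cy': 191.29361748902903, 'k1': 0.0004818694114448887, 'rvec': array([ 0.79915831, -2.61232161,  1.00660019]), 'tvec': array([0.48410702, 0.25204136, 1.06152983])}
shaker [([332.5, 176.7], 0.68)]
left_pad [([322.8, 180.8], 0.65)]
right_pad [([341.5, 160.7], 0.69)]
key_left [([313.3, 197.5], 0.75)]
key_right [([354.4, 141.7], 0.65), ([271.7, 302.6], 0.6)]
stand [([240.0, 228.3], 0.55)]
cup_a [([239.0, 214.8], 0.77), ([338.6, 155.3], 0.49)]
tub_a [([210.8, 207.7], 0.89), ([163.3, 211.9], 0.78)]
marker [([270.6, 301.1], 0.53)]
top {'fovy': 52.59446465698087, 'cx': 258.3745814875642, 'cy': 195.8761320577591, 'k1': -0.13690535466877252, 'rvec': array([ 2.13378998, -2.10864668,  0.18731988]), 'tvec': array([0.03056416, 0.56162416, 1.27127179])}
shaker [([321.0, 234.4], 0.67)]
left_pad [([306.7, 230.4], 0.86)]
right_pad [([340.4, 231.6], 0.96)]
key_left [([281.4, 236.3], 0.49)]
key_right [([366.1, 234.0], 0.62)]
stand [([228.3, 199.5], 0.88)]
cup_a [([345.7, 233.6], 0.78), ([229.7, 190.2], 0.6)]
tub_a [([205.2, 135.0], 0.76), ([228.2, 228.6], 0.45)]
marker [([230.6, 193.2], 0.72), ([182.5, 255.8], 0.54)]
1.0
```

View pics/scene0.png

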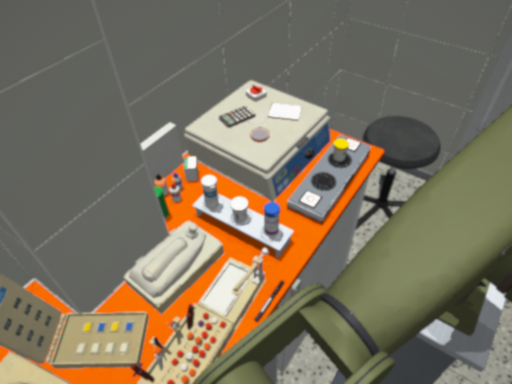

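View pics/top0.png

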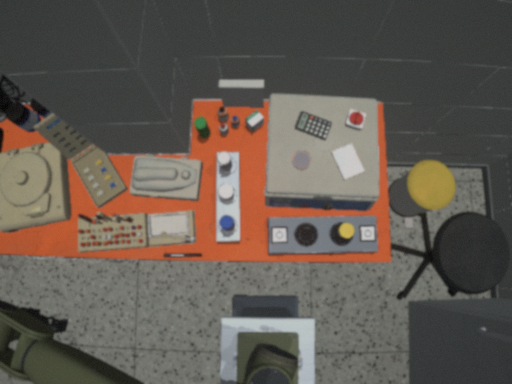

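The yellow-lidded low cup stands on the right pad (top ≈ (345,232), scene ≈ (340,147)). The left pad is empty (top ≈ (306,234)). On the stand there is a tub at top (224,160), a white-lid low cup at (227,191) and a blue-lid tub at (227,224). Next I'll measure and take enlarged crops.

```bash
cat > h.py <<'E'
import numpy as np, cv2
from station import bot
def cam(n):
    c=bot.camera(n); f=192/np.tan(np.radians(c['fovy']/2))
    c['K']=np.array([[f,0,c['cx']],[0,f,c['cy']],[0,0,1.]]); c['D']=np.array([c['k1'],0,0,0,0.]); c['R']=cv2.Rodrigues(c['rvec'])[0]; return c
def proj(c,P): return cv2.projectPoints(np.atleast_2d(np.array(P,float)),c['rvec'],c['tvec'],c['K'],c['D'])[0][:,0]
def ray(c,uv):
    n=cv2.undistortPoints(np.array([[uv]],float),c['K'],c['D'])[0,0]
    return -c['R'].T@c['tvec'], c['R'].T@np.array([n[0],n[1],1])
def onz(c,uv,z):
    o,d=ray(c,uv); return o+d*(z-o[2])/d[2]
def tri(c1,u1,c2,u2):
    A=[];b=[]
    for c,u in((c1,u1),(c2,u2)):
        o,d=ray(c,u); d/=np.linalg.norm(d); M=np.eye(3)-np.outer(d,d); A.append(M); b.append(M@o)
    x=np.linalg.lstsq(np.vstack(A),np.hstack(b),rcond=None)[0]
    e=[np.linalg.norm(Ai@x-bi) for Ai,bi in zip(A,b)]
    return x,e
E
python3 - <<'E'
from h import *
S=cam('scene');T=cam('top')
for nm,c,(x0,y0,x1,y1) in (('s',S,(180,110,380,260)),('t',T,(190,140,390,260))):
    cv2.imwrite(f'pics/crop_{nm}1.png',cv2.resize(c['color'][y0:y1,x0:x1,::-1],None,fx=4,fy=4,interpolation=cv2.INTER_CUBIC))
for t in ['left_pad','right_pad','key_left','key_right','stand','cup_a','tub_a','shaker']:
    a=bot.place_of(t,'scene');b=bot.place_of(t,'top')
    for i in a[:2]:
        for j in b[:2]:
            x,e=tri(S,i['uv'],T,j['uv'])
            if e[0]<.012: print(t,np.round(x,4),np.round(e[0],4),i['uv'],j['uv'])
for n,c in(('scene',S),('top',T)):
  for t in ['cup_a','tub_a','shaker','stand']:
    for m in bot.outline_of(t,n): print(n,t,m['bbox'],round(m['p'],2),m['mask'].sum())
print(bot.observe()['time_s'])
E
```

```text
left_pad [ 0.4272 -0.1235  0.0643] 0.0042 [323.2, 178.0] [306.7, 236.6]
right_pad [ 0.4369 -0.2415  0.0529] 0.004 [337.2, 158.3] [341.2, 234.2]
key_left [ 0.4268 -0.0405  0.0419] 0.0016 [310.6, 199.3] [281.1, 236.3]
key_right [ 0.4315 -0.3329  0.0534] 0.0004 [351.7, 144.0] [367.6, 234.9]
stand [ 0.5667  0.137  -0.0115] 0.0017 [242.1, 228.2] [230.4, 196.9]
cup_a [0.5755 0.1331 0.0329] 0.005 [240.8, 217.4] [230.2, 191.2]
cup_a [ 0.4472 -0.2618  0.0415] 0.0064 [339.8, 156.8] [345.3, 228.6]
tub_a [0.6613 0.1579 0.057 ] 0.0043 [212.4, 205.4] [223.2, 165.6]
shaker [ 0.436  -0.1852 -0.0016] 0.0059 [330.7, 180.3] [321.1, 233.0]
scene cup_a [231.1, 195.3, 248.9, 221.9] 0.91 347
scene cup_a [334.1, 137.6, 347.9, 158.1] 0.78 278
scene tub_a [200.8, 174.4, 219.2, 208.2] 0.86 483
scene tub_a [263.5, 205.4, 282.2, 234.0] 0.76 521
scene tub_a [156.9, 189.2, 170.7, 218.1] 0.57 193
scene shaker [288.0, 134.7, 369.9, 224.3] 0.59 2606
scene shaker [264.8, 203.9, 283.4, 235.3] 0.24 511
scene stand [194.9, 198.4, 294.2, 255.1] 0.57 1526
scene stand [305.3, 194.8, 322.3, 207.2] 0.44 175
top cup_a [221.5, 182.6, 234.6, 201.5] 0.67 190
top tub_a [220.7, 219.5, 235.0, 230.5] 0.72 156
top tub_a [193.4, 117.7, 209.9, 137.3] 0.61 231
top tub_a [214.8, 149.6, 231.8, 170.6] 0.46 196
top shaker [268.0, 213.2, 374.6, 254.1] 0.85 3068
top stand [216.1, 151.5, 243.0, 240.2] 0.58 1416
2.3
```

View pics/crop_s1.png

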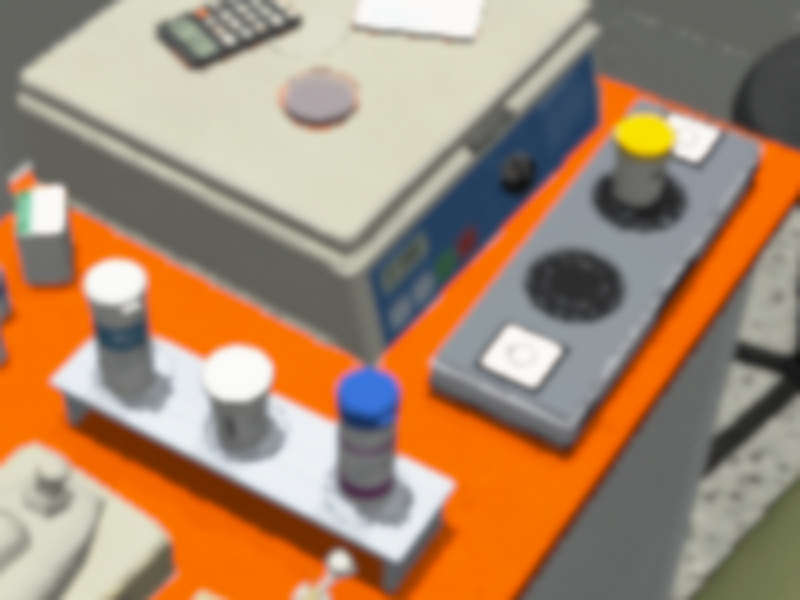

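View pics/crop_t1.png

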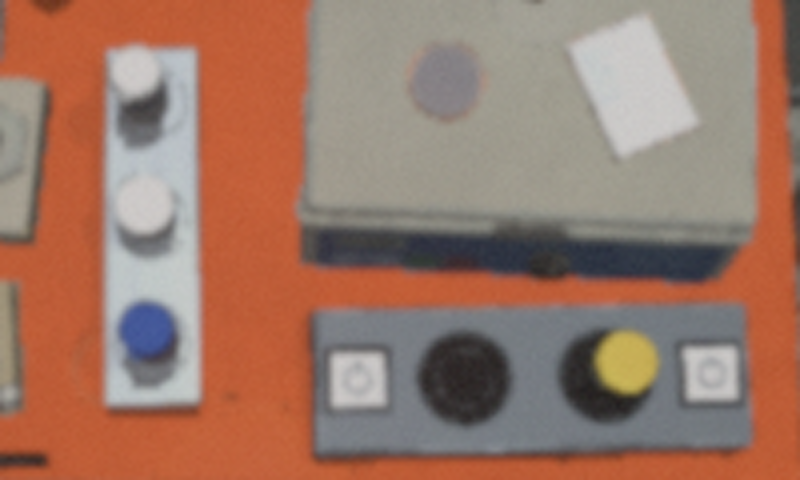

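```bash
cat > seg.py <<'E'
from h import *
def blob(c,box,fn,up=4):
    x0,y0,x1,y1=box
    im=cv2.resize(c['color'][y0:y1,x0:x1],None,fx=up,fy=up,interpolation=cv2.INTER_CUBIC)
    hsv=cv2.cvtColor(im,cv2.COLOR_RGB2HSV).astype(int)
    m=fn(hsv).astype(np.uint8)*255
    cs=cv2.findContours(m,cv2.RETR_EXTERNAL,cv2.CHAIN_APPROX_NONE)[0]
    k=max(cs,key=cv2.contourArea); h=cv2.convexHull(k)
    M=cv2.moments(h); u=np.array([M['m10'],M['m01']])/M['m00']
    el=cv2.fitEllipse(h) if len(h)>5 else None
    bx=cv2.boundingRect(k)
    out=cv2.cvtColor(im,cv2.COLOR_RGB2BGR); cv2.drawContours(out,[h],-1,(0,255,0),1)
    f=lambda p:(np.array(p)+.5)/up-.5+np.array([x0,y0])
    return f(u), f(el[0]), (np.array(el[1])/up).round(1), out
E
python3 - <<'E'
from seg import *
from scipy.optimize import least_squares
S=cam('scene');T=cam('top')
wh=lambda t,s=60:(lambda h:(h[...,2]>t)&(h[...,1]<s))
dk=lambda t:(lambda h:h[...,2]<t)
ye=lambda h:(h[...,1]>120)&(h[...,0]>20)&(h[...,0]<40)&(h[...,2]>110)
J={'kl':((S,(296,186,326,210),wh(215)),(T,(270,225,290,247),wh(190))),
 'kr':((S,(345,135,364,153),wh(205)),(T,(358,224,378,244),wh(190))),
 'pl':((S,(306,168,342,192),dk(75)),(T,(292,220,320,248),dk(70))),
 'cup':((S,(228,194,252,213),wh(225)),(T,(217,181,237,204),wh(195))),
 'ylid':((S,(330,134,352,152),ye),(T,(334,220,358,242),ye))}
tiles=[];res={}
for k,v in J.items():
    row=[]
    for c,b,f in v:
        u,e,ax,o=blob(c,b,f); row.append(u); tiles.append(cv2.resize(cv2.copyMakeBorder(o,0,150-o.shape[0],0,150-o.shape[1],0) if o.shape[0]<=150 and o.shape[1]<=150 else cv2.resize(o,(150,150)),(150,150)))
        print(k,u.round(2),e.round(2),ax)
    res[k]=row
    x,e=tri(S,row[0],T,row[1]); print('  ->',x.round(4),np.round(e,4))
    print('  top at z.05/.113',onz(T,row[1],.05).round(4),onz(T,row[1],.113).round(4),' scene',onz(S,row[0],.05).round(4),onz(S,row[0],.113).round(4))
cv2.imwrite('pics/tiles1.png',cv2.resize(np.vstack([np.hstack(tiles[:5]),np.hstack(tiles[5:])]),(750,300)))
print(bot.observe()['time_s'])
E
```

```text
kl [309.98 198.44] [309.9  198.35] [13.4 17.7]
kl [275.94 234.54] [276.   234.48] [11.2 11.5]
  -> [ 0.4265 -0.0238  0.0633] [0.0029 0.0029]
  top at z.05/.113 [ 0.4304 -0.0233  0.05  ] [ 0.425 -0.021  0.113]  scene [ 0.4286 -0.0355  0.05  ] [0.405  0.0155 0.113 ]
kr [352.23 143.5 ] [351.87 143.48] [10.7 14.9]
kr [367.36 232.75] [367.37 232.89] [12.9 15.6]
  -> [ 0.4346 -0.3332  0.0549] [0.0039 0.0039]
  top at z.05/.113 [ 0.4387 -0.3334  0.05  ] [ 0.4329 -0.316   0.113 ]  scene [ 0.4328 -0.3401  0.05  ] [ 0.4088 -0.2681  0.113 ]
pl [323.24 181.06] [323.26 181.1 ] [16.3 22.7]
pl [305.71 234.22] [305.67 234.23] [21.7 22.1]
  -> [ 0.4315 -0.1238  0.049 ] [0.0011 0.0011]
  top at z.05/.113 [ 0.4324 -0.1233  0.05  ] [ 0.4269 -0.1162  0.113 ]  scene [ 0.4301 -0.1232  0.05  ] [ 0.4063 -0.0662  0.113 ]
cup [236.46 203.85] [233.57 204.41] [14.9 28.5]
cup [227.68 187.87] [228.09 186.74] [15.8 21.4]
  -> [0.5778 0.1382 0.0974] [0.0008 0.0008]
  top at z.05/.113 [0.5883 0.1429 0.05  ] [0.5753 0.1372 0.113 ]  scene [0.604 0.107 0.05 ] [0.5681 0.1482 0.113 ]
ylid [340.64 143.85] [340.68 143.84] [11.8 15. ]
ylid [345.88 230.36] [345.9  230.33] [14.6 15.9]
  -> [ 0.44   -0.2462  0.1126] [0.0004 0.0004]
  top at z.05/.113 [ 0.4464 -0.2598  0.05  ] [ 0.4403 -0.246   0.113 ]  scene [ 0.4657 -0.3163  0.05  ] [ 0.4394 -0.2459  0.113 ]
2.4
```

View pics/tiles1.png

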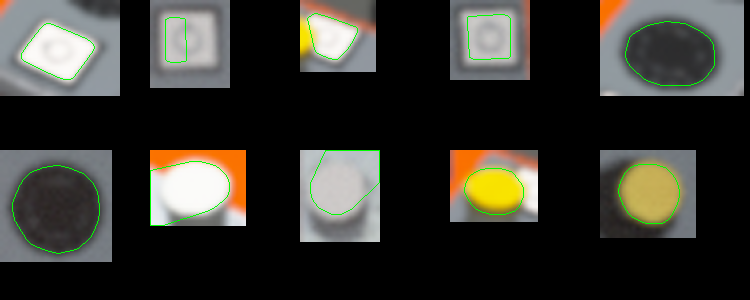

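Run:
```python
from seg import *
S=cam('scene');T=cam('top')
for c,b in((S,(228,194,252,213)),(T,(217,181,237,204))):
    x0,y0,x1,y1=b
    h=cv2.cvtColor(c['color'][y0:y1,x0:x1],cv2.COLOR_RGB2HSV)
    print('S');print(h[::2,::1,1]);print('V');print(h[::2,::1,2])
h=cv2.cvtColor(T['color'],cv2.COLOR_RGB2HSV)
print(h[235,268:292,2],h[224:247,275,2])
cv2.imwrite('pics/cupS.png',cv2.resize(np.hstack([cv2.resize(S['color'][190:230,220:260,::-1],(480,480),interpolation=cv2.INTER_CUBIC)]),(480,480)))
cv2.imwrite('pics/cupT.png',cv2.resize(T['color'][172:212,208:248,::-1],(480,480),interpolation=cv2.INTER_CUBIC))
```

```text
S
[[255 255 255 255 255 255 255 255 255 255 255 255 255 255 255 255 255 255
  255 255 255 255 255 255]
 [255 255 255 255 255 236 190 158 134 109  88  84  92 110 129 154 183 222
  255 255 255 255 255 255]
 [100 140 176 179 138  84  38  17  11   8   5   4   4   6   9  15  31  75
  136 198 255 255 255 255]
 [  4  10  26  36  21   7   3   2   2   2   2   2   2   2   2   2   2   6
   24  82 164 255 255 255]
 [ 10   8   3   1   2   2   2   2   2   2   2   2   2   2   2   2   2   2
    5  30 117 217 255 255]
 [  9   9   3   2   2   1   2   2   2   2   2   2   2   2   2   2   2   3
    6  35 124 221 255 255]
 [ 10  10   6   2   2   2   2   2   2   2   2   2   2   2   2   2   2   4
   19  85 173 255 255 255]
 [ 10  11  10  10   4   3   4   3   2   3   3   3   3   3   3   3   6   6
   28  68  95 124 162 200]
 [  9   9  10  11  12   4   4   5   6   8   6   7   7   6   5   6   4   4
    8   9   3   8  19  45]
 [  8   8  10  11  15  11   5   7   5   7   7   7   9   9   5   7   7   4
   12  14  13  12  10   8]]
V
[[250 250 250 250 250 250 250 250 250 250 250 250 250 250 250 250 250 250
  250 250 2
[... 2201 characters left out ...]
7 175 185 198 203 204 204 203 205 204 205 203 204 204 198 178 162 174
  188 188]
 [164 166 164 175 190 199 204 204 204 206 203 203 199 190 170 138 140 171
  183 181]
 [171 170 147 128 140 156 172 185 187 186 183 170 154 130 114 113 144 181
  194 196]
 [175 183 161 130 113 114 114 114 114 110 107 103  99 103 113 128 157 182
  192 198]
 [180 188 180 162 135 118 110 114 116 117 118 122 120 123 131 146 170 180
  187 197]
 [185 195 197 195 185 169 157 140 133 131 135 137 143 153 162 172 183 196
  200 200]]
[112  97 109 109 142 181 198 191 181 187 199 201 197 187 179 188 195 182
 151 119 124 130 131 133] [132 124 109 120 165 194 201 199 200 192 190 191 189 197 203 203 194 166
 133 122 127 132 135]
```

View pics/cupS.png

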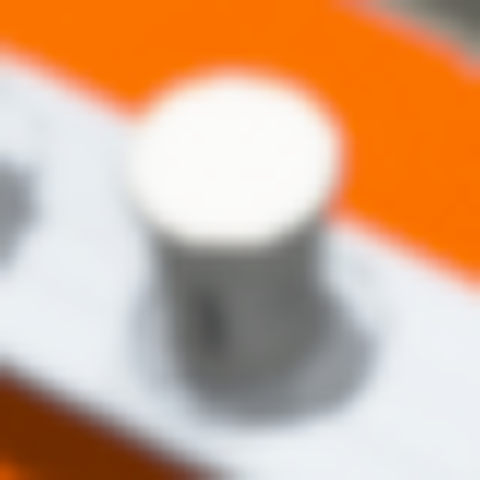

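View pics/cupT.png

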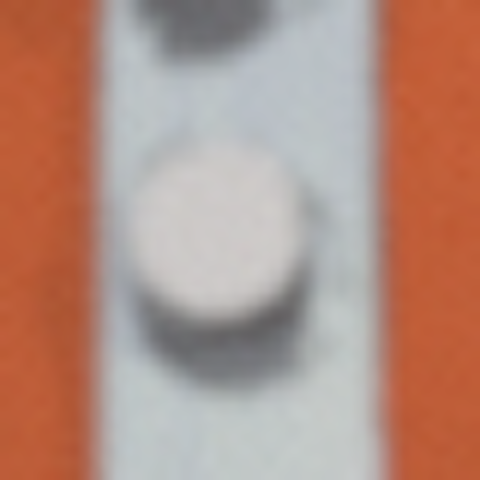

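Run:
```python
from seg import *
from scipy.optimize import least_squares
S=cam('scene');T=cam('top')
a=np.linspace(0,2*np.pi,72)
def bb(c,p):
    x,y,z=p
    P=np.vstack([np.c_[x+.0255*np.cos(a),y+.0255*np.sin(a),0*a+zz] for zz in(z,z-.011)])
    q=proj(c,P); return np.r_[q.min(0),q.max(0)]
cv=lambda b,x0,y0:np.array(b)/12-.5+np.array([x0,y0,x0,y0])
bS=cv([132,72,342,250],220,190); bT=cv([133,138,303,325],208,172)
for free in (1,0):
    f=lambda p:np.r_[bb(S,(*p[:2],p[2] if free else .113))-bS,bb(T,(*p[:2],p[2] if free else .113))-bT]
    r=least_squares(f,[.577,.138,.113]); print(r.x.round(4),r.fun.round(2))
# keys and pads -> shaker fit
wh=lambda t,s=60:(lambda h:(h[...,2]>t)&(h[...,1]<s))
dk=lambda t:(lambda h:h[...,2]<t)
obs=[(S,[0,.150],blob(S,(296,186,326,210),wh(215))[0]),(T,[0,.150],blob(T,(270,225,290,247),wh(165))[0]),
(T,[0,-.150],blob(T,(358,224,378,244),wh(165))[0]),(S,[0,.06],blob(S,(306,168,342,192),dk(75))[0]),(T,[0,.06],blob(T,(292,220,320,248),dk(70))[0])]
def g(p):
    x,y,t=p; o=[]
    for c,(u,v),uv in obs:
        o.append(proj(c,[x+u*np.cos(t)-v*np.sin(t),y+u*np.sin(t)+v*np.cos(t),.05])[0]-uv)
    return np.ravel(o)
r=least_squares(g,[.43,-.185,0]);x,y,t=r.x;print(r.x.round(4),r.fun.reshape(-1,2).round(2))
for c,_,uv in obs: print(onz(c,uv,.05).round(4))
for n,v in(('padL',.06),('keyL',.15),('padR',-.06),('keyR',-.15)): print(n,(x-v*np.sin(t)).round(4),(y+v*np.cos(t)).round(4))
x,e=tri(S,obs[0][2],T,obs[1][2]);print('keyL tri',x.round(4),e)
# stand corners top
cn=[(106,47),(197,47),(105,408),(200,408)]
for q in cn: print(onz(T,np.array(q)/4-.4+np.array([190,140]),.05).round(4))
# box top front edge: front-left corner in both views
bs=np.array([347,250])/4-.4+np.array([180,110]);bt=np.array([303,213])/4-.4+np.array([190,140])
print('box corner',tri(S,bs,T,bt))
# front-right corner
bs=np.array([597,32])/4-.4+np.array([180,110]);bt=np.array([748,230])/4-.4+np.array([190,140])
print('box corner R',tri(S,bs,T,bt))
# blue and white tub lids
print('blue',tri(S,np.array([368,389])/4-.4+[180,110],T,np.array([146,328])/4-.4+[190,140]))
print('white',tri(S,np.array([115,282])/4-.4+[180,110],T,np.array([136,72])/4-.4+[190,140]))
print(bot.observe()['time_s'])
```

```text
[0.5638 0.1423 0.1203] [-0.76 -0.71 -0.06  0.61 -0.62  0.18  1.14  0.62]
[0.5662 0.1405 0.113 ] [-0.85  0.24 -0.27  1.48  0.2  -0.06  1.86  0.29]
[ 0.4337 -0.1838  0.0306] [[-0.37  0.26]
 [ 0.1   0.46]
 [ 0.12  0.08]
 [-0.39 -0.33]
 [ 0.14  0.2 ]]
[ 0.4286 -0.0355  0.05  ]
[ 0.4306 -0.0335  0.05  ]
[ 0.4385 -0.3333  0.05  ]
[ 0.4301 -0.1233  0.05  ]
[ 0.4325 -0.1234  0.05  ]
padL 0.4318 -0.1239
keyL 0.4291 -0.0339
padR 0.4355 -0.2438
keyR 0.4382 -0.3338
keyL tri [ 0.4293 -0.0339  0.0514] [np.float64(0.0012498818378347347), np.float64(0.0012498818378351177)]
[0.7185 0.1872 0.05  ]
[0.7191 0.1074 0.05  ]
[0.4041 0.1778 0.05  ]
[0.4053 0.0981 0.05  ]
box corner (array([0.55574619, 0.01431578, 0.13557276]), [np.float64(2.0099681645232103e-05), np.float64(2.0099681644724513e-05)])
box corner R (array([ 0.54568074, -0.35478427,  0.10719679]), [np.float64(0.005819009811142948), np.float64(0.005819009811142503)])
blue (array([0.45859148, 0.13481266, 0.15859932]), [np.float64(0.0007292706789434461), np.float64(0.0007292706789437525)])
white (array([0.66491794, 0.14895578, 0.15556549]), [np.float64(0.0005126804472480214), np.float64(0.0005126804472485596)])
2.6
```

Run:
```python
from seg import *
from scipy.spatial.transform import Rotation as Ro
S=cam('scene')
ims=[cam('top') for _ in range(4)]
T=ims[0]; avg=np.mean([i['color'] for i in ims],0)
T['color']=np.clip(avg,0,255).astype(np.uint8)
T['color']=T['color']
u1,e1,a1,o1=blob(S,(228,190,252,213),lambda h:(h[...,2]>243.5)&(h[...,1]<90))
u2,e2,a2,o2=blob(T,(217,181,237,204),lambda h:(h[...,2]>188)&(h[...,1]<=9),8)
print(u1,a1,u2,a2); x,e=tri(S,u1,T,u2);print(x.round(4),np.round(e,4),onz(S,u1,.111),onz(T,u2,.111))
cv2.imwrite('pics/tiles2.png',np.hstack([cv2.resize(o1,(380,380)),cv2.resize(o2,(380,380))]))
s=bot.observe();R=Ro.from_rotvec(s['tcp_rot']).as_matrix();print(R.round(3),s['time_s'],s['position'],s['contact_force'])
print('yaw of y axis',np.degrees(np.arctan2(R[1,1],R[0,1])))
# rotation needed to tool x=-z, y = +-(dir at yaw .03)
for sg in(1,-1):
    d=np.array([-np.sin(.03),np.cos(.03),0])*sg; xx=np.array([0,0,-1.]); W=np.c_[xx,d,np.cross(xx,d)]
    print(sg,Ro.from_matrix(W@R.T).as_rotvec().round(4))
```

```text
[238.68775176 202.15480237] [12.5 17.3] [225.57634011 189.54134964] [14.2 15.9]
[0.5669 0.1425 0.1166] [0.0022 0.0022] [0.56779063 0.13823706 0.111     ] [0.57007833 0.1440659  0.111     ]
[[ 0.     0.245  0.969]
 [ 0.     0.969 -0.245]
 [-1.     0.    -0.   ]] 2.85 [0.15945106 0.63015435 0.23135502] [-0.32327067 -0.47135057 -0.1020423 ]
yaw of y axis 75.80312489279238
1 [-1.000e-04  0.000e+00  2.778e-01]
-1 [ 0.0000e+00  1.0000e-04 -2.8638e+00]
```

View pics/tiles2.png

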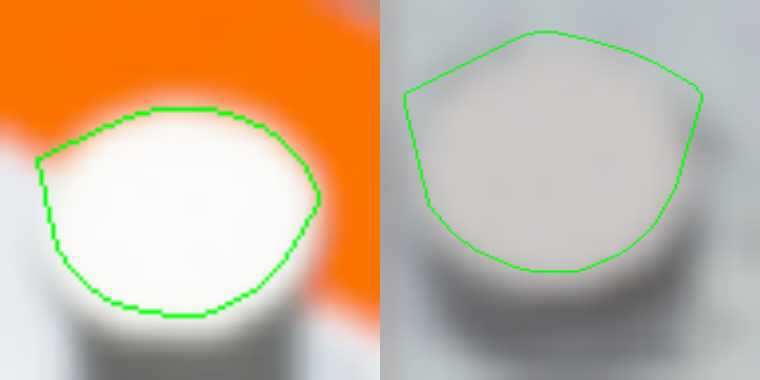

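The cup is the white-lid low cup at scene (239,202) and top (226,191), broad and short. The other two on the stand are tubs, with lid tops at z≈0.157. The cup lid centre is ≈(0.565, 0.142), with its top at ≈0.113–0.117. The left pad is at (0.432, −0.124) and the left key at (0.429, −0.034). Next I move above the cup and yaw by +0.278.

send_rows([
  [[0.012,-0.014,0.003,0,0,0],[0.022,-0.027,0,0,0,0.06],[0.024,-0.029,0,0,0,0.06],[0.024,-0.029,0,0,0,0.06],[0.024,-0.029,0,0,0,0.06],[0.024,-0.029,0,0,0,0.038],[0.024,-0.029,0,0,0,0],[0.024,-0.029,0,0,0,0]],
], fingers=1, grip_force=25)

```text
time_s: 3.52
position: [0.3385, 0.4129, 0.2346]
tcp_rot: [-0.024, 1.57, 0.024]
contact_force: [1.1, 0.4, -0.2]
finger_gap: 1.0
```

send_rows([
  [[0.024,-0.029,0,0,0,0],[0.024,-0.029,0,0,0,0],[0.024,-0.029,0,0,0,0],[0.024,-0.029,0,0,0,0],[0.024,-0.029,0,0,0,0],[0.024,-0.029,0,0,0,0],[0.024,-0.029,0,0,0,0],[0.024,-0.029,0,0,0,0]],
])

```text
time_s: 4.18
position: [0.5302, 0.1807, 0.2348]
tcp_rot: [-0.023, 1.57, 0.023]
contact_force: [0.3, 0.8, -0.4]
finger_gap: 1.0
```

send_rows([
  [[0.018,-0.02,-0.01,0,0,0],[0.017,-0.019,-0.02,0,0,0],[0,0,-0.02,0,0,0],[0,0,0,0,0,0]],
])

```text
time_s: 4.52
position: [0.5624, 0.1417, 0.1796]
tcp_rot: [-0.023, 1.579, 0.02]
contact_force: [-0.7, -0.4, -1.5]
finger_gap: 1.003
```

Run:
```python
from h import *
s=bot.observe();print(s['position'],s['tcp_rot'],s['time_s'])
S=cam('scene');T=cam('top')
p=s['position']
for c,n,b in((S,'s',(190,130,310,250)),(T,'t',(180,140,280,240))):
    im=cv2.cvtColor(c['color'],cv2.COLOR_RGB2BGR)
    cr=cv2.resize(im[b[1]:b[3],b[0]:b[2]],(390,390),interpolation=cv2.INTER_CUBIC)
    k=390/(b[2]-b[0])
    for q,col in(((.565,.142,.113),(0,0,255)),((.565,.142,.05),(255,0,0)),(p,(0,255,0))):
        u=proj(c,q)[0]; u=(u+.5-np.array(b[:2]))*k; cv2.drawMarker(cr,tuple(int(v) for v in u),col,0,14,1)
    cv2.imwrite(f'pics/pre_{n}.png',cr)
a=[cv2.imread(f'pics/pre_{n}.png') for n in 'st'];cv2.imwrite('pics/pre.png',np.hstack(a))
```

```text
[0.5623987  0.14170097 0.17964367] [-0.02254005  1.57866421  0.02041876] 4.5167
```

View pics/pre.png

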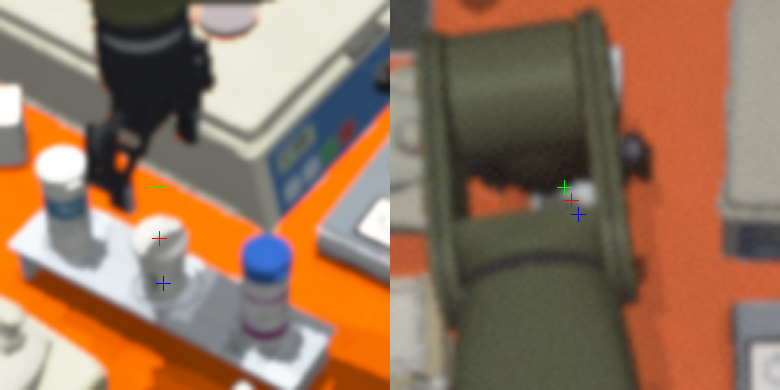

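Seen: the lid centre in the left view, about (160,237), coincides with the red predicted mark. The fingers straddle it, and the tubs are clear. Descending.

send_rows([
  [[0.002,0,-0.02,0,0,0],[0,0,-0.025,0,0,0],[0,0,-0.025,0,0,0],[0,0,-0.015,0,0,0],[0,0,-0.009,0,0,0],[0,0,0,0,0,0]],
])

```text
time_s: 5.12
position: [0.5654, 0.1446, 0.0896]
tcp_rot: [-0.025, 1.572, 0.024]
contact_force: [-0.5, 0.3, -0.2]
finger_gap: 1.002
```

send_rows([
  [[0,0,-0.002,0,0,0],[0,0,0,0,0,0],[0,0,0,0,0,0],[0,0,0,0,0,0],[0,0,0,0,0,0],[0,0,0,0,0,0]],
], fingers=0, grip_force=25)

```text
time_s: 5.62
position: [0.5679, 0.1443, 0.0905]
tcp_rot: [-0.023, 1.567, 0.024]
contact_force: [-0.4, -0.7, 6.3]
finger_gap: 0.568
```

Run:
```python
from h import *
s=bot.observe();print(s['position'],s['tcp_rot'],s['time_s'],s['finger_gap'],s['contact_force'])
S=cam('scene')
im=S['color'][150:250,190:310,::-1];cv2.imwrite('pics/grip.png',cv2.resize(im,(720,600),interpolation=cv2.INTER_CUBIC))
s=bot.observe();print(s['position'],s['finger_gap'])
```

```text
[0.56794377 0.14434967 0.09052749] [-0.02319345  1.56702479  0.02410809] 5.6167 0.5679305638712552 [-0.41249378 -0.72500166  6.29635079]
[0.56794593 0.14433483 0.09053177] 0.5671355865778007
```

View pics/grip.png

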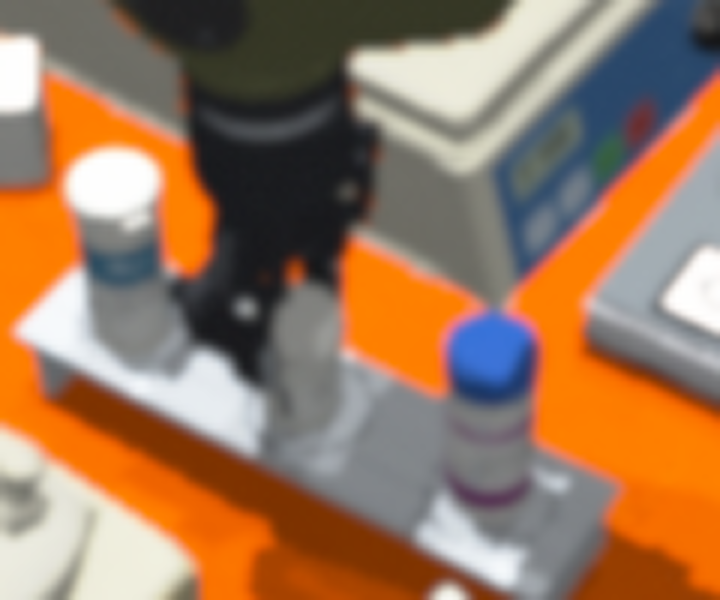

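The opening stopped at about 0.57 (≈48 mm), with the fingers around the lid. Lifting.

send_rows([
  [[0,0,0.008,0,0,0],[0,0,0.02,0,0,0],[0,0,0.03,0,0,0],[0,0,0.035,0,0,0],[0,0,0.027,0,0,0],[0,0,0.01,0,0,0],[0,0,0,0,0,0]],
])

```text
time_s: 6.25
position: [0.5682, 0.1444, 0.2224]
tcp_rot: [-0.023, 1.564, 0.024]
contact_force: [0.0, 0.3, -0.5]
finger_gap: 0.562
```

Run:
```python
from h import *
s=bot.observe();print(s['position'],s['tcp_rot'],s['time_s'],s['finger_gap'],s['contact_force'])
S=cam('scene')
im=S['color'][120:250,190:320,::-1];cv2.imwrite('pics/lift.png',cv2.resize(im,(600,600),interpolation=cv2.INTER_CUBIC))
```

```text
[0.56819202 0.14441939 0.22236642] [-0.0229039   1.56395504  0.02445324] 6.25 0.562456494285006 [ 0.03127981  0.25440108 -0.45919622]
```

View pics/lift.png

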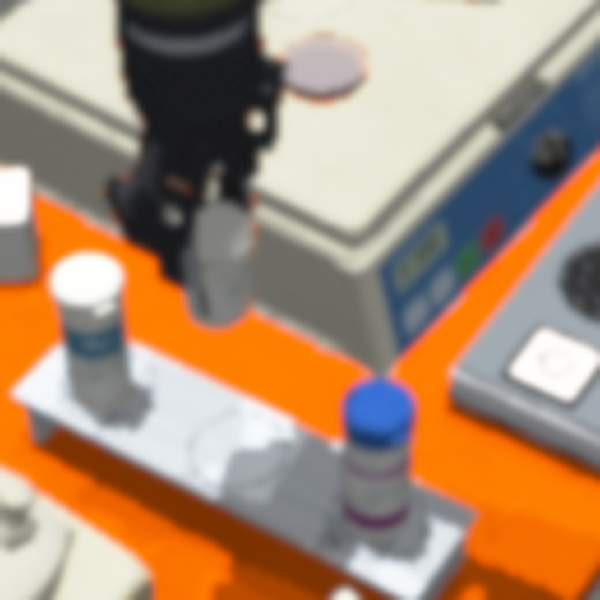

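The cup is held upright. I carry it over to the left pad.

send_rows([
  [[-0.009,-0.018,0,0,0,0],[-0.016,-0.032,0,0,0,0],[-0.018,-0.036,0,0,0,0],[-0.018,-0.036,0,0,0,0],[-0.018,-0.036,0,0,0,0],[-0.018,-0.036,0,0,0,0],[-0.018,-0.036,0,0,0,0],[-0.014,-0.026,0,0,0,0]],
])

```text
time_s: 6.97
position: [0.4345, -0.1134, 0.215]
tcp_rot: [-0.022, 1.576, 0.024]
contact_force: [1.7, 0.5, -0.0]
finger_gap: 0.571
```

send_rows([
  [[-0.006,-0.012,0,0,0,0],[0,0,-0.015,0,0,0],[0,0,-0.025,0,0,0],[0,0,-0.025,0,0,0],[0,0,-0.015,0,0,0],[0,0,0,0,0,0],[0,0,0,0,0,0]],
])

```text
time_s: 7.55
position: [0.4295, -0.1231, 0.1353]
tcp_rot: [-0.022, 1.576, 0.026]
contact_force: [0.1, 0.3, -0.0]
finger_gap: 0.567
```

Run:
```python
from h import *
s=bot.observe();print(s['position'],s['tcp_rot'],s['time_s'],s['finger_gap'],s['contact_force'])
S=cam('scene');T=cam('top')
p=s['position']
out=[]
for c,b in((S,(270,110,390,230)),(T,(260,180,360,280))):
    im=cv2.cvtColor(c['color'],cv2.COLOR_RGB2BGR)
    cr=cv2.resize(im[b[1]:b[3],b[0]:b[2]],(390,390),interpolation=cv2.INTER_CUBIC)
    k=390/(b[2]-b[0])
    for q,col in(((.4318,-.1239,.05),(255,0,0)),((p[0],p[1],p[2]-.04),(0,0,255)),(p,(0,255,0))):
        u=proj(c,q)[0]; u=(u+.5-np.array(b[:2]))*k; cv2.drawMarker(cr,tuple(int(v) for v in u),col,0,14,1)
    out.append(cr)
cv2.imwrite('pics/pad1.png',np.hstack(out))
```

```text
[ 0.42945564 -0.12306839  0.13531714] [-0.02167976  1.5763426   0.02562673] 7.55 0.567270863624276 [ 0.12040553  0.25341528 -0.00129461]
```

View pics/pad1.png

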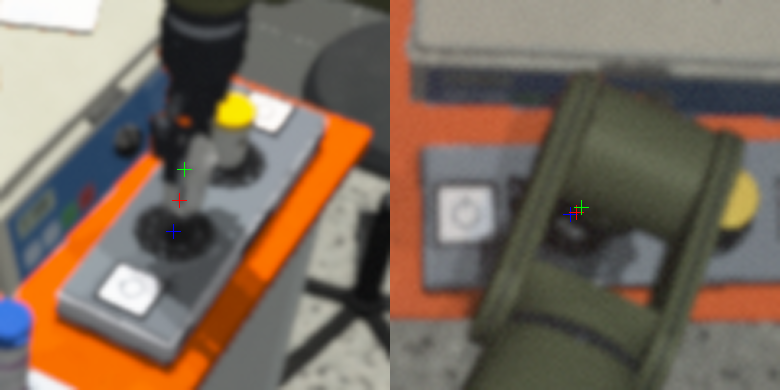

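Run:
```python
from h import *
S=cam('scene')
a=np.linspace(0,2*np.pi,40)
def draw(im,b,k,cx,cy,f,col):
    for z,r in((f+.063,.0255),(f+.052,.0255),(f+.052,.022),(f,.019)):
        P=np.c_[cx+r*np.cos(a),cy+r*np.sin(a),0*a+z]
        u=((proj(S,P)+.5-np.array(b))*k).astype(int); cv2.polylines(im,[u],True,col,1)
im=cv2.cvtColor(S['color'],cv2.COLOR_RGB2BGR)
b=(300,120);cr=cv2.resize(im[120:190,300:370],(580,580),interpolation=cv2.INTER_CUBIC)
draw(cr,b,580/70,.4295,-.1231,.0953,(0,0,255))
cv2.imwrite('pics/ov.png',cr)
l=cv2.imread('pics/lift.png');draw(l,(190,120),600/130,.568,.1444,.182,(0,0,255));cv2.imwrite('pics/ov2.png',l[150:400,100:350])
```

```text
(no output)
```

View pics/ov.png

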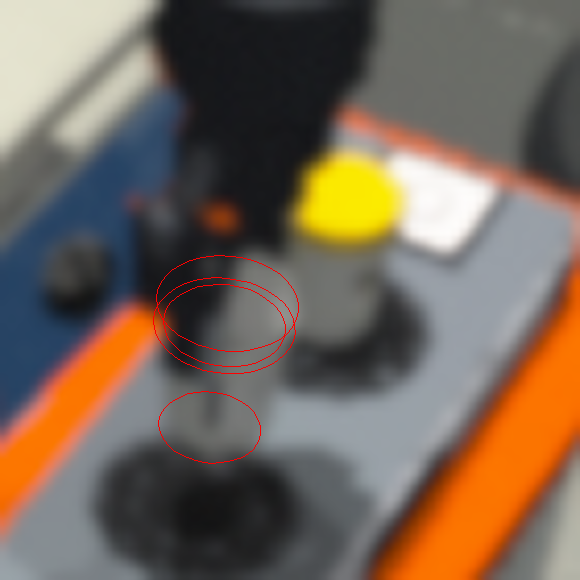

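View pics/ov2.png

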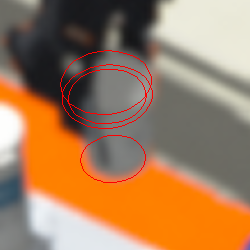

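Overlay: the foot sits about 3 mm toward −x of the TCP, which matches the grasp measurement. I correct x by +5 mm and y by −1 mm, then lower.

send_rows([
  [[0.005,-0.001,-0.012,0,0,0],[0,0,-0.012,0,0,0],[0,0,-0.008,0,0,0],[0,0,-0.004,0,0,0],[0,0,0,0,0,0],[0,0,0,0,0,0]],
])

```text
time_s: 8.2
position: [0.4363, -0.1248, 0.1022]
tcp_rot: [-0.024, 1.571, 0.024]
contact_force: [-0.2, 0.4, -1.0]
finger_gap: 0.568
```

Run:
```python
from h import *
s=bot.observe();print(s['position'],s['tcp_rot'],s['time_s'],s['finger_gap'],s['contact_force'])
S=cam('scene')
im=cv2.cvtColor(S['color'],cv2.COLOR_RGB2BGR)
cr=cv2.resize(im[120:220,290:370],(640,800),interpolation=cv2.INTER_CUBIC)[:600]
cv2.imwrite('pics/pad2.png',cr)
```

```text
[ 0.43625967 -0.12480061  0.10216753] [-0.02354814  1.57115598  0.02387976] 8.2 0.5681540020146013 [-0.22133136  0.38354513 -1.04784404]
```

View pics/pad2.png

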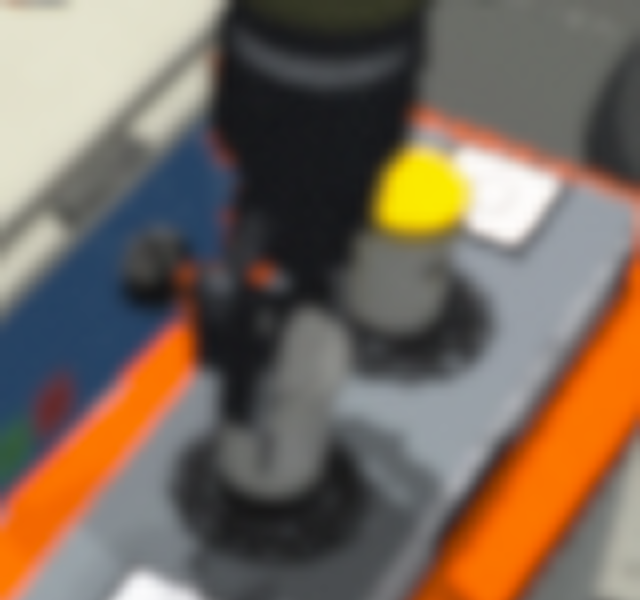

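send_rows([
  [[-0.001,0,-0.004,0,0,0],[0,0,-0.003,0,0,0],[0,0,0,0,0,0]],
])

```text
time_s: 8.5
position: [0.435, -0.1247, 0.0948]
tcp_rot: [-0.023, 1.571, 0.024]
contact_force: [0.2, 0.4, -0.3]
finger_gap: 0.571
```

send_rows([
  [[0,0,-0.002,0,0,0],[0,0,0,0,0,0]],
])

```text
time_s: 8.67
position: [0.4353, -0.1248, 0.093]
tcp_rot: [-0.024, 1.571, 0.024]
contact_force: [0.2, 0.1, -0.8]
finger_gap: 0.569
```

send_rows([
  [[0,0,-0.002,0,0,0],[0,0,0,0,0,0]],
])

```text
time_s: 8.83
position: [0.4353, -0.1248, 0.091]
tcp_rot: [-0.024, 1.571, 0.024]
contact_force: [0.3, -0.3, -0.2]
finger_gap: 0.565
```

send_rows([
  [[0,0,-0.0015,0,0,0],[0,0,0,0,0,0]],
])

```text
time_s: 9.0
position: [0.4361, -0.125, 0.0906]
tcp_rot: [-0.024, 1.569, 0.024]
contact_force: [-0.0, 0.7, 3.3]
finger_gap: 0.566
```

send_rows([
  [[0,0,-0.0015,0,0,0],[0,0,0,0,0,0]],
])

```text
time_s: 9.17
position: [0.4369, -0.1251, 0.0905]
tcp_rot: [-0.024, 1.568, 0.023]
contact_force: [-2.0, 2.3, 9.7]
finger_gap: 0.566
```

Contact at z 0.0906, the same height as on the stand. I relax and let go.

send_rows([
  [[0,0,0.002,0,0,0],[0,0,0,0,0,0]],
])

```text
time_s: 9.33
position: [0.4358, -0.125, 0.0907]
tcp_rot: [-0.024, 1.57, 0.023]
contact_force: [0.3, 0.3, -0.6]
finger_gap: 0.569
```

send_rows([
  [[0,0,0,0,0,0],[0,0,0,0,0,0],[0,0,0,0,0,0],[0,0,0,0,0,0],[0,0,0,0,0,0],[0,0,0,0,0,0]],
], fingers=1)

```text
time_s: 9.83
position: [0.4354, -0.1248, 0.0902]
tcp_rot: [-0.024, 1.571, 0.024]
contact_force: [-0.0, -0.5, -1.0]
finger_gap: 0.994
```

send_rows([
  [[0,0,0.01,0,0,0],[0,0,0.02,0,0,0],[0,0,0.03,0,0,0],[0,0,0.03,0,0,0],[0,0.02,0.01,0,0,0],[0,0.03,0,0,0,0],[0,0.02,0,0,0,0],[0,0.01,0,0,0,0]],
])

```text
time_s: 10.5
position: [0.4356, -0.0433, 0.1916]
tcp_rot: [-0.025, 1.569, 0.025]
contact_force: [0.4, 0.2, 1.0]
finger_gap: 0.999
```

Run:
```python
from h import *
s=bot.observe();print(s['position'],s['tcp_rot'],s['time_s'],s['finger_gap'],s['contact_force'])
S=cam('scene');T=cam('top')
a=np.linspace(0,2*np.pi,40);out=[]
for c,b in((S,(280,110,380,210)),(T,(260,190,360,290))):
    cr=cv2.resize(cv2.cvtColor(c['color'],cv2.COLOR_RGB2BGR)[b[1]:b[3],b[0]:b[2]],(400,400),interpolation=cv2.INTER_CUBIC);out.append(cr.copy())
    for z,r,col in((.113,.0255,(0,0,255)),(.05,.019,(0,255,0)),(.05,.04,(255,0,0))):
        u=((proj(c,np.c_[.4318+r*np.cos(a),-.1239+r*np.sin(a),0*a+z])+.5-np.array(b[:2]))*4).astype(int);cv2.polylines(cr,[u],True,col,1)
    out.append(cr)
cv2.imwrite('pics/placed.png',cv2.resize(np.vstack([np.hstack(out[:2]),np.hstack(out[2:])]),(600,600)))
```

```text
[ 0.43564042 -0.04331366  0.1916292 ] [-0.02499785  1.56877864  0.02496555] 10.5 0.9985355731845426 [0.41374708 0.19684285 1.00131907]
```

View pics/placed.png

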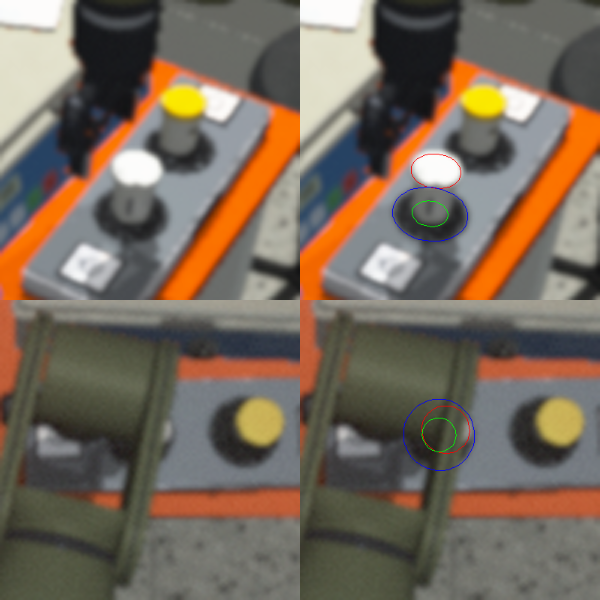

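The cup stands upright and centred on the left pad: its lid at (137,168) in the tile is within about 1 px of the predicted ring. The yellow cup is unchanged. Now I shut the fingers and go over the left key.

send_rows([
  [[-0.006,0.012,0,0,0,0],[0,0,0,0,0,0],[0,0,-0.01,0,0,0],[0,0,-0.02,0,0,0],[0,0,-0.025,0,0,0],[0,0,-0.02,0,0,0],[0,0,-0.015,0,0,0],[0,0,-0.01,0,0,0]],
], fingers=0)

```text
time_s: 11.27
position: [0.4278, -0.0332, 0.0873]
tcp_rot: [-0.022, 1.575, 0.023]
contact_force: [-1.0, -0.4, -0.2]
finger_gap: -0.002
```

Run:
```python
from h import *
s=bot.observe();print(s['position'],s['tcp_rot'],s['time_s'],s['finger_gap'],s['contact_force'])
S=cam('scene');c=S;b=(270,110,370,230);p=s['position']
cr=cv2.resize(cv2.cvtColor(c['color'],cv2.COLOR_RGB2BGR)[b[1]:b[3],b[0]:b[2]],(500,600),interpolation=cv2.INTER_CUBIC)
for q,col in(((.4291,-.0339,.05),(255,0,0)),(p,(0,255,0)),((p[0],p[1],.05),(0,0,255))):
    u=((proj(c,q)[0]+.5-np.array(b[:2]))*5).astype(int);cv2.drawMarker(cr,tuple(map(int,u)),col,0,14,1)
cv2.imwrite('pics/key1.png',cr)
```

```text
[ 0.42778608 -0.03324098  0.0873479 ] [-0.02249541  1.57465528  0.02340886] 11.2667 -0.0023682837908773724 [-1.00485387 -0.41290584 -0.16678177]
```

View pics/key1.png

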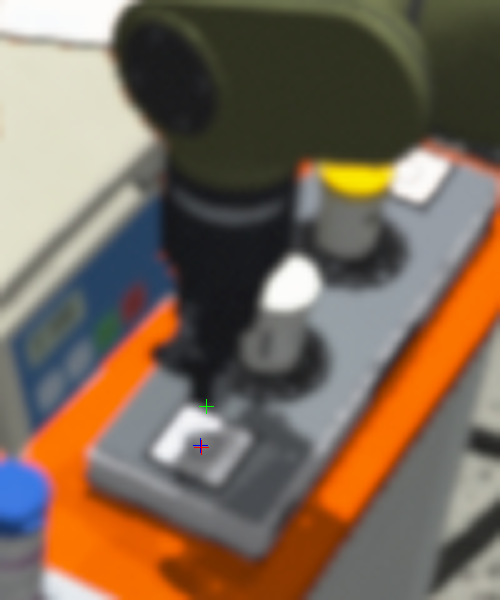

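The fingertip (206,403) is right over the key centre (200,446). The cup is clear.

send_rows([
  [[0,0,-0.012,0,0,0],[0,0,-0.01,0,0,0],[0,0,-0.004,0,0,0],[0,0,0,0,0,0],[0,0,0,0,0,0]],
])

```text
time_s: 11.73
position: [0.4296, -0.033, 0.0645]
tcp_rot: [-0.024, 1.571, 0.024]
contact_force: [-0.1, 0.3, 0.1]
finger_gap: 0.005
```

send_rows([
  [[0,0,-0.004,0,0,0],[0,0,-0.004,0,0,0],[0,0,-0.003,0,0,0],[0,0,0,0,0,0],[0,0,0,0,0,0]],
])

```text
time_s: 12.15
position: [0.4293, -0.0328, 0.0531]
tcp_rot: [-0.024, 1.571, 0.024]
contact_force: [0.5, -0.7, -0.4]
finger_gap: 0.003
```

send_rows([
  [[0,0,-0.001,0,0,0],[0,0,0,0,0,0]],
])

```text
time_s: 12.32
position: [0.4295, -0.0329, 0.0523]
tcp_rot: [-0.024, 1.571, 0.024]
contact_force: [0.3, -0.1, -0.3]
finger_gap: -0.006
```

send_rows([
  [[0,0,-0.001,0,0,0],[0,0,0,0,0,0]],
])

```text
time_s: 12.48
position: [0.4294, -0.0329, 0.0513]
tcp_rot: [-0.024, 1.571, 0.024]
contact_force: [-0.4, -0.2, 0.3]
finger_gap: 0.001
```

send_rows([
  [[0,0,-0.001,0,0,0],[0,0,0,0,0,0]],
])

```text
time_s: 12.65
position: [0.4294, -0.0328, 0.0502]
tcp_rot: [-0.024, 1.571, 0.024]
contact_force: [-0.3, -0.2, -0.6]
finger_gap: -0.002
```

send_rows([
  [[0,0,-0.0008,0,0,0],[0,0,0,0,0,0]],
])

```text
time_s: 12.82
position: [0.4295, -0.0329, 0.0496]
tcp_rot: [-0.024, 1.571, 0.024]
contact_force: [-0.6, 0.5, 1.8]
finger_gap: 0.002
```

send_rows([
  [[0,0,-0.0008,0,0,0],[0,0,0,0,0,0]],
])

```text
time_s: 12.98
position: [0.4295, -0.0329, 0.049]
tcp_rot: [-0.024, 1.571, 0.024]
contact_force: [-1.5, -0.2, 4.4]
finger_gap: 0.001
```

send_rows([
  [[0,0,-0.0005,0,0,0],[0,0,0,0,0,0],[0,0,0,0,0,0]],
])

```text
time_s: 13.23
position: [0.4296, -0.0329, 0.0486]
tcp_rot: [-0.024, 1.571, 0.024]
contact_force: [-2.9, 0.1, 6.4]
finger_gap: -0.001
```

Fz is about 6 N, so the press is definite. I release and retreat.

send_rows([
  [[0,0,0.003,0,0,0],[0,0,0.012,0,0,0],[0,0,0.03,0,0,0],[0,0,0.035,0,0,0],[0,0,0.035,0,0,0],[0,0,0.035,0,0,0],[0,0,0.03,0,0,0],[0,0.02,0.02,0,0,0]],
])

```text
time_s: 13.9
position: [0.4306, -0.0145, 0.252]
tcp_rot: [-0.023, 1.565, 0.02]
contact_force: [1.6, 1.2, -0.7]
finger_gap: 0.0
```

send_rows([
  [[0,0.03,0.01,0,0,0],[0,0.035,0,0,0,0],[0,0.035,0,0,0,0],[0,0.035,0,0,0,0],[0,0.035,0,0,0,0],[0,0.035,0,0,0,0],[0,0.035,0,0,0,0],[0,0.035,0,0,0,0]],
])

```text
time_s: 14.57
position: [0.429, 0.264, 0.2579]
tcp_rot: [-0.024, 1.57, 0.024]
contact_force: [1.2, 0.3, 0.6]
finger_gap: 0.003
```

send_rows([
  [[0,0.035,0,0,0,0],[0,0.03,0,0,0,0],[0,0.02,0,0,0,0],[0,0,0,0,0,0]],
])

```text
time_s: 14.9
position: [0.4288, 0.3502, 0.2574]
tcp_rot: [-0.026, 1.572, 0.027]
contact_force: [0.5, -0.6, -0.2]
finger_gap: -0.002
```

Run:
```python
from seg import *
s=bot.observe();print(s['position'],s['time_s'],s['contact_force'])
S=cam('scene');T=cam('top')
wh=lambda t,s=60:(lambda h:(h[...,2]>t)&(h[...,1]<s))
dk=lambda t:(lambda h:h[...,2]<t)
ye=lambda h:(h[...,1]>120)&(h[...,0]>20)&(h[...,0]<40)&(h[...,2]>110)
out=[]
for c,b in((S,(180,110,380,260)),(T,(190,140,390,290))):
    out.append(cv2.resize(cv2.cvtColor(c['color'],cv2.COLOR_RGB2BGR)[b[1]:b[3],b[0]:b[2]],(400,300),interpolation=cv2.INTER_CUBIC))
r=[blob(c,b,ye) for c,b in((S,(330,134,352,152)),(T,(334,220,358,242)))]
print('ylid',tri(S,r[0][0],T,r[1][0]))
q=[blob(c,b,wh(t)) for c,b,t in((S,(312,152,338,176),225),(T,(294,218,326,248),165))]
print([i[0] for i in q],[i[2] for i in q]);print('cup lid',tri(S,q[0][0],T,q[1][0]),onz(T,q[1][0],.111))
cv2.imwrite('pics/end.png',np.vstack([np.hstack(out),np.hstack([cv2.resize(i[3],(400,300)) for i in q])]))
```

```text
[0.42883575 0.35017157 0.25740805] 14.9 [ 0.51382772 -0.64400199 -0.21178155]Traceback (most recent call last):
  File "<stdin>", line 10, in <module>
  File "seg.py", line 8, in blob
    k=max(cs,key=cv2.contourArea); h=cv2.convexHull(k)
ValueError: max() iterable argument is empty
```

Run:
```python
from seg import *
S=cam('scene');T=cam('top')
cv2.imwrite('pics/endfull.png',np.hstack([S['color'][90:260,170:390,::-1],T['color'][130:300,180:400,::-1]]).repeat(1,0))
im=cv2.imread('pics/endfull.png');cv2.imwrite('pics/endfull.png',cv2.resize(im,None,fx=1.8,fy=1.8,interpolation=cv2.INTER_CUBIC))
```

```text
(no output)
```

View pics/endfull.png

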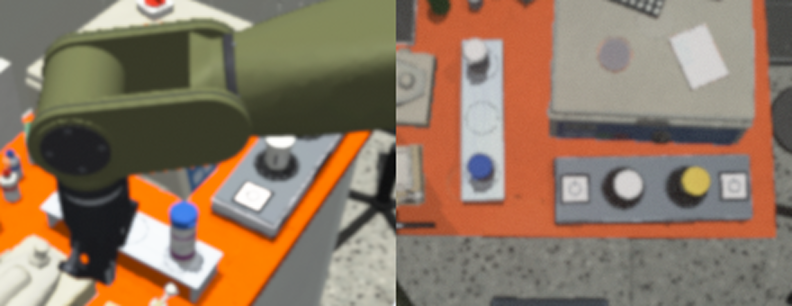

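Top view: the white-lid cup stands on the left pad at tile (627,184), the yellow cup on the right pad, and both tubs are in place. I'll quantify from the top camera.

Run:
```python
from seg import *
T=cam('top')
ye=lambda h:(h[...,1]>120)&(h[...,0]>20)&(h[...,0]<40)&(h[...,2]>110)
r=blob(T,(334,220,358,242),ye);print('y',r[0],onz(T,r[0],.113).round(4))
q=blob(T,(294,218,326,248),lambda h:(h[...,2]>150)&(h[...,1]<60),8);print(q[0],q[2],onz(T,q[0],.111).round(4))
cv2.imwrite('pics/end2.png',q[3])
# reticle: pad center
x0,y0=290,215;cr=cv2.resize(T['color'][215:250,290:325,::-1],(560,560),interpolation=cv2.INTER_CUBIC)
a=np.linspace(0,6.283,60)
for z,rr,col in((.05,.04,(255,0,0)),(.113,.0255,(0,0,255))):
    u=((proj(T,np.c_[.4318+rr*np.cos(a),-.1239+rr*np.sin(a),0*a+z])+.5-[x0,y0])*16).astype(int);cv2.polylines(cr,[u],True,col,1)
cv2.imwrite('pics/end3.png',cr)
```

```text
y [345.88805502 230.39836776] [ 0.4402 -0.246   0.113 ]
[308.75196992 231.85044185] [15.5 15.6] [ 0.4348 -0.1262  0.111 ]
```

View pics/end3.png

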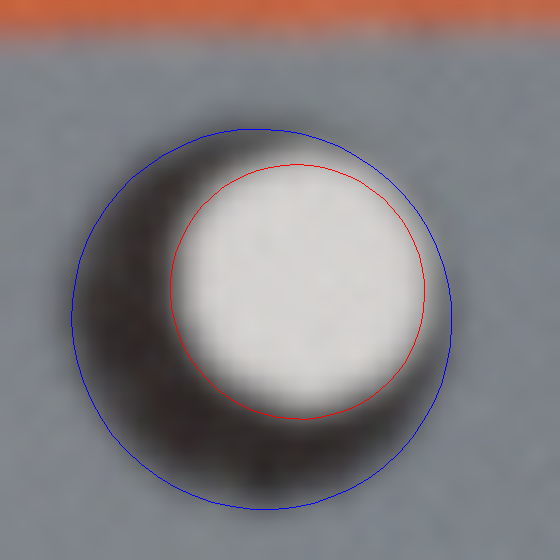

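The cup is within about 4 mm of the pad centre, the yellow cup has not moved (−0.246 before and after), and the arm is clear. Handing in.

```bash
python3 -c "
from station import bot
print(bot.close_job())"
```

```text
the job is handed in; nothing more can be done
None
```

The job is done and handed in at about 15 s of the 42 s allowed. No verdict was reported.

The yellow-lid low cup stood on the right pad, so I moved the white-lid low cup (cup_a) from the middle of the stand to the empty left pad. After letting go, I pressed the left key with the closed fingertips at about 6 N, then moved the arm well clear.

Last checks:
- **Cup on the left pad:** it stands upright, about 4 mm from the pad centre by the top camera.
- **Yellow cup:** unmoved, at y = −0.246 m before and after.
- **Both tubs:** still on the stand in the final top picture. I did not measure the marker again.

Things that failed or disagreed:
- **Scene-camera check:** one final script failed because the arm blocked the scene camera's view. The closing numbers therefore come from the top camera alone.
- **Key press:** the force peaked at 6.4 N, slightly above the suggested 5 to 6 N. Only the force reading shows that the key answered.

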